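# Open the keyed cover of a welding-table junction box

### The job

Unlock the red junction box with the blue T-handled key from the yellow stand: push the key right home in the brass cam latch and turn it clockwise as far as it goes. Put the key back in its stand, fully home, while the cover is still shut; then swing the cover up by its handle until it stands upright and leave it so. Leave everything else on the table where it is.

Things in the scene. Friction and masses are not known exactly. Their poses are not given: they have to be found in the camera images.
- key_mid (a point): Key, 72 mm tall, 90 g, same after a half turn, at first upright in its stand. Point on its axis, 36 mm above the tip; z up the shank, x along T-bar and blade width. Below the point: collar 26 mm across with its underside 18 mm down, then a flat blade 18 mm long, 16 wide (x), 5 thick, square-ended. Fully home, the collar rests on the face of stand or latch.
- key_bar (a point): Centre of the key's blue T-bar, on the key's axis 27 mm above key_mid: 62 mm (x) by 12 mm (y) by 18 mm high, flat-sided. Same axes as key_mid. Under it a 12 mm round shank.
- stand_mouth (a point): Yellow key stand, fixed, a 70 by 56 mm block 30 mm high on a 90 by 76 mm foot. This point is the centre of the slot's mouth in its top face; z up, x along the slot. The slot is 19.5 mm long, 8.5 mm wide and deeper than the blade; the key stands in it with its T-bar along x.
- latch_mouth (a point): Centre of the face of the latch's brass barrel (34 mm across, 22 mm high, turning in a fixed black ring 49 mm across, its face 1 mm above the ring and 27 mm above the box's rim), where its slot opens: 19 by 8 mm, deeper than the blade. Axes are the cover's, NOT the barrel's: z out of the cover (up when shut), x along the free edge, y to the hinge.
- jbox: Red box 240 (x) by 200 (y) by 110 mm, fixed; origin under its centre. Its latch: locked, the slot lies between the cover's x axis and 0.9 rad clockwise of it seen from above, unreported: look or feel. The key turns it clockwise to a hard stop, slot along y; friction 0.1 N m; it stays where left. The cam frees the cover only in the last 0.25 rad.
- handle (a point): Middle of the cover's handle: a round steel bar 10 mm thick, 80 mm long between its legs, along this x axis, its centreline 40 mm above the cover's outer face (z out of the cover, y to the hinge). 100 mm from the latch's axis. Some 6 N here swings the unlocked cover.
- cover_hinge (a point): Point on the cover's fixed hinge line, level with the handle's middle; the line runs along this x axis, on the robot's left side of the red box, at rim height. y points away from the box, z up. With the cover shut the handle's bar is 166 mm from it along -y and 45 mm up.
- cover (a joint): Angle of the cover: 0 shut, grows as its free edge (on the robot's right) rises and swings over towards the hinge; 1.57 upright, stop at 1.75. A stiff hinge: it stays where left. Locked, it has about 0.01 rad of play.
- fixture_cube: Bystander: black steel fixture cube, 80 mm, origin under its centre. Leave it alone.
- dip_jar: Bystander: white jar with yellow cap, 64 mm across, 70 mm tall, origin under its centre.
- spray_can: Bystander: spray can, 56 mm across, 170 mm tall, origin under its centre.
- brush: Bystander: wire brush lying on the table.
- wrench: Bystander: wrench lying on the table.
- spacer: Bystander: steel ring 60 mm across, 20 mm high, lying flat.
- angle_iron: Bystander: L-shaped piece of steel, 90 by 50 by 56 mm.

How it is judged:
By the outcome, as a careful person would: the job done as asked, in the order asked, and still so for the second after the job is handed in, with the robot touching nothing.
It also fails if it takes over 72 s, if anything falls off the work surface, if the arm or the gripper's body presses on something with over 40 N, if the wrist force passes 120 N, or if a joint passes its speed limit or range.

### The arm

A 6-joint arm with a two-finger parallel gripper is mounted at the origin on the work surface. World frame = base frame: x ahead of the robot, y to its left, z up, the work surface at z = 0. Lengths are in mm, angles in rad, forces in N, time in s.
With the tool pointing down it reaches from about 275 to 750 mm from the base axis. Payload 10.2 kg.
Tool frame: the origin (TCP) lies at the very end of the fingers, on their centre line; the grasp point (between the pads) lies 19 mm behind it; z points along the fingers, y is the line along which they close (so a half turn about z gives the same grasp; the last joint's range is limited). The gripper opens to 85 mm and grips with 20 to 120 N. Pads are 22 mm wide; open, the fingers measure 114 mm over their backs; the gripper's body (76 mm by 85 mm) begins 54 mm behind the grasp point. The pads swing forward as they close: fully open they stand 13 mm farther back than shut.
Start: joints at [-1.36, 0.313, 1.498, -0, 1.331, -0.223], TCP at [220.657, -476.384, 231.294] pointing down, gripper open.
Joint ranges: [-2.94, 2.94], [-0.97, 2.17], [0.19, 2.56], [-1.23, 4.37], [0.02, 3.11], [-2.88, 2.88]. Speed limits (rad/s): [2.39, 2.39, 3.01, 3.14, 3.14, 3.14].

### API

Orientations are given as a unit quaternion [w, x, y, z].
In Python, from rig import ctrl gives the robot as it stands.
- The arm moves only by the shell command python3 -m inch 'ROWS' [OPENING] [FORCE]. ROWS is text: rows parted by semicolons, each of 6 numbers parted by spaces: the shift along the tool's x, y, z in mm, then the turn, a rotation vector about the tool's x, y, z in units of 6 degrees (1.0 is 6 degrees). A call has exactly 10 rows; each row shifts and turns the commanded pose from where the row before left it, along the tool's axes as they then stand; what a row does not reach is not made up. A row lasts 1/12 s, in which the tool goes at most 41.7 mm and 7.16 degrees, less where a joint would pass 70% of its speed; a pose out of reach is approached as far as the arm can. A call with a gripper value outside its range is refused whole. OPENING is the opening, from 0 (shut) to 1 (fully open), set as the call begins (- or left out, the last holds). The fingers move at their own pace and stop on an object; FORCE is the grip in N (left out, the last holds). Time passes only in rows, so rows that do not move let the fingers close, or fill a call up. It gives the time, the measured TCP pose, the force, the opening and the grip force at its end, in the units of the state.
- ctrl.sense(): the state, without advancing time (a new reading comes with each control period).
- ctrl.capture(name): name is "scene" or "top" or "wrist"; returns a dict with "image" (420x560x3 uint8, red, green, blue), "intrinsics" (3x3 intrinsics, pixels), "rvec" (rotation vector, rad) and "tvec" (3), from world to camera coordinates, as OpenCV has them. Camera axes: x right, y down, z forward; pixel columns grow to the right and rows downward; lengths in mm; the calibration is good to about 2 mm. A picture is of the moment at which its call begins. There is no depth.
- ctrl.finish_job(): hands the job in; it is judged then, once.
The state is a dict: "time_s": time; "joints": joint angles; "dq": joint speeds; "tau": joint torques, N m; "eef_pos": TCP position; "ee_rot": TCP orientation; "force": force on the tool from outside, world axes, zero at the start; "wrist_torque": the same for the moment, N m; "grip_width": opening from 0.0 (shut) to 1.0 (fully open); "grip_force": force on a finger pad.
Only numpy, scipy, OpenCV 4.12 (cv2) and the standard library are available. Lean on these libraries where they do the work, as an engineer would, in place of code of your own. Each camera call takes 0.05 s, during which the arm holds its last target. There are 200 camera calls.

## Working session

There is one attempt and no reset: what is moved stays moved. The work goes in short steps, Python scripts to look and compute and a shell command to move; the robot and the scene stay as the last step left them, time stands still between calls to the robot, and variables do not carry over. Pictures are saved under pics/ and viewed, at most 10 in all, crops included, and the job is handed in when it is done.

```bash
ls; mkdir -p pics; cat > h.py <<'E'
import numpy as np, cv2
from scipy.spatial.transform import Rotation as R
from rig import ctrl
def cap(n,fn=None):
    c=ctrl.capture(n)
    if fn: cv2.imwrite('pics/'+fn,c['image'][:,:,::-1])
    return c
def ray(c,uv):
    Rm=cv2.Rodrigues(np.array(c['rvec'],float))[0]; t=np.array(c['tvec'],float).ravel()
    d=Rm.T@np.linalg.inv(np.array(c['intrinsics']))@np.array([uv[0],uv[1],1.]); return -Rm.T@t,d
def onz(c,uv,z):
    o,d=ray(c,uv); return o+d*(z-o[2])/d[2]
def proj(c,p):
    return cv2.projectPoints(np.array([p],float),np.array(c['rvec'],float),np.array(c['tvec'],float),np.array(c['intrinsics'],float),None)[0].ravel()
def tool():
    s=ctrl.sense(); q=s['ee_rot']; return np.array(s['eef_pos']),R.from_quat([q[1],q[2],q[3],q[0]])
def go(p,Rt=None):
    "shift in tool axes, turn in 6deg units to target"
    p0,R0=tool(); print('shift',np.round(R0.inv().apply(np.array(p)-p0),1),end=' ')
    if Rt is not None: print('turn',np.round(np.degrees((R0.inv()*Rt).as_rotvec())/6,2),end='')
    print()
E
python3 - <<'E'
from h import *
a=cap('scene','s0.png');b=cap('top','t0.png')
for c in(a,b): print(ray(c,(280,210)))
p,r=tool();print(p,r.as_matrix().round(3));print(ctrl.sense())
E
```

```text
pics
(array([1324.25631005, -617.08310763,  928.39400086]), array([-0.6440181 ,  0.4415717 , -0.62474475]))
(array([ 261.0093984 ,  -32.50914047, 1471.02944551]), array([ 0.16535775, -0.02990902, -0.98586485]))
[ 220.6066632  -476.15382061  230.78437337] [[ 0.907  0.42  -0.   ]
 [ 0.42  -0.907  0.001]
 [ 0.    -0.001 -1.   ]]
{'time_s': 0.1, 'joints': array([-1.36041313e+00,  3.13417285e-01,  1.49835059e+00,  2.04733783e-05,
        1.33100012e+00, -2.23413459e-01]), 'dq': array([-0.0004924 , -0.00095556, -0.00278286,  0.00088896, -0.00091057,
        0.00017854]), 'tau': array([ 2.07778430e-03, -4.12897861e+01, -2.60140765e+01, -2.20327684e-04,
        3.05416972e-03, -9.24403423e-06]), 'eef_pos': array([ 220.6066632 , -476.15382061,  230.78437337]), 'ee_rot': array([-5.87589639e-04,  9.76569987e-01,  2.15199246e-01,  1.37708397e-05]), 'force': array([ 0.54679347, -0.4277758 ,  1.16585762]), 'wrist_torque': array([0.01480724, 0.03270635, 0.03618073]), 'grip_force': 0.0, 'grip_width': 0.9995906808383268}
```

View pics/s0.png

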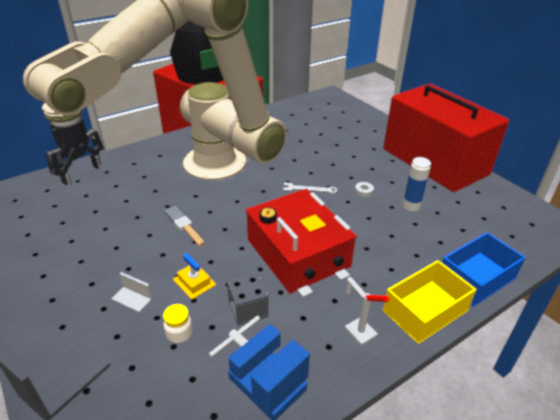

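View pics/t0.png

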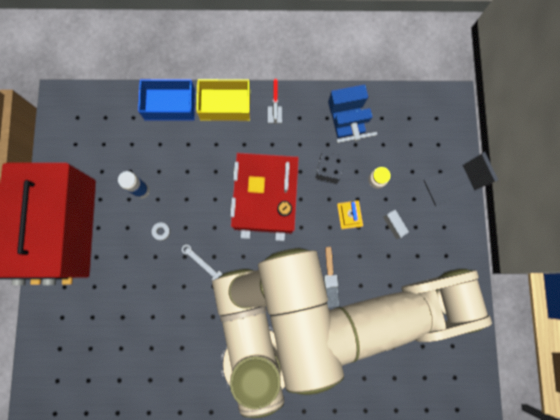

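The scene view shows the key in its stand (192,268), the latch (268,214) and the handle (287,233). The top view shows the box (266,193), the latch (285,208), the handle (288,177) and the key (354,211).

```bash
python3 - <<'E'
from h import *
a=cap('scene');b=cap('top')
def mask(c,lo,hi,win):
    h=cv2.cvtColor(c['image'],cv2.COLOR_RGB2HSV); m=cv2.inRange(h,lo,hi); w=np.zeros_like(m); x0,y0,x1,y1=win; w[y0:y1,x0:x1]=m[y0:y1,x0:x1]; return w
def cen(m):
    ys,xs=np.nonzero(m); return np.array([xs.mean(),ys.mean()]),len(xs),cv2.minAreaRect(np.c_[xs,ys].astype(np.float32))
def tri(u,v):
    o1,d1=ray(a,u);o2,d2=ray(b,v); s=np.linalg.lstsq(np.c_[d1,-d2],o2-o1,rcond=None)[0]; P,Q=o1+d1*s[0],o2+d2*s[1]; return ((P+Q)/2).round(1),np.linalg.norm(P-Q).round(1)
B=((100,120,60),(125,255,255))
ma=mask(a,*B,(170,245,215,285));mb=mask(b,*B,(335,195,370,230))
print('blue',cen(ma),cen(mb),tri(cen(ma)[0],cen(mb)[0]))
Y=((18,120,80),(32,255,255))
print('stand',cen(mask(a,*Y,(165,245,225,305))),cen(mask(b,*Y,(332,195,370,235))))
Rd=((0,150,60),(8,255,255))
m=mask(b,*Rd,(222,145,312,240)); print('red top',cen(m))
print([onz(b,p,112)[:2].round(0) for p in cv2.boxPoints(cen(m)[2])])
print('latch tri',tri((268,214.),(285,208.)))
def crop(c,x0,y0,w,h,s): return cv2.resize(c['image'][y0:y0+h,x0:x0+w],(w*s,h*s),interpolation=cv2.INTER_CUBIC)
A=crop(a,170,190,200,100,4)[:,:,::-1];Bc=crop(b,225,145,160,100,4)[:,:,::-1]
A=cv2.resize(A,(600,300));Bc=cv2.resize(Bc,(480,300))
o=np.zeros((600,600,3),np.uint8);o[:300]=A;o[300:,:480]=Bc;cv2.imwrite('pics/m1.png',o)
E
```

```text
blue (array([190.76086957, 261.13043478]), 138, ((190.50001525878906, 261.0000305175781), (20.50609588623047, 6.363961219787598), 45.0)) (array([353.66037736, 210.75471698]), 53, ((353.33782958984375, 210.52703857421875), (17.261892318725586, 3.452378749847412), 80.53767395019531)) (array([ 492.1, -321. ,   73.6]), np.float64(2.0))
stand (array([193.14974619, 282.40989848]), 788, ((187.36965942382812, 283.4685363769531), (31.713642120361328, 47.641571044921875), 58.570438385009766)) (array([348.68831169, 215.45670996]), 462, ((349.6849365234375, 214.70230102539062), (27.142210006713867, 22.428438186645508), 81.25383758544922))
red top (array([264.39254499, 193.36323907]), 3890, ((264.7431945800781, 192.72366333007812), (61.85307693481445, 75.64789581298828), 3.945185899734497))
[array([430.,  82.]), array([680.,  69.]), array([ 666., -135.]), array([ 416., -115.])]
latch tri (array([493.6, -88.3, 126.5]), np.float64(2.4))
```

View pics/m1.png

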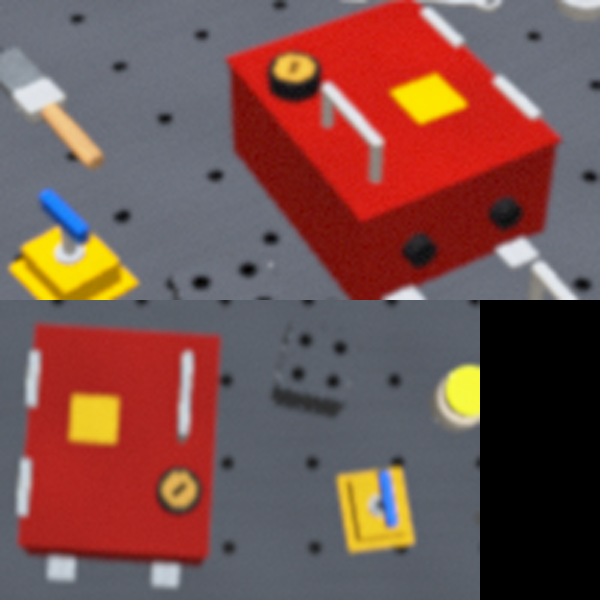

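The enlarged crops show the slot running from lower left to upper right at crop (180,490), roughly 45° clockwise of x. The T-bar lies almost along world x. I'll move above the key, with the half turn chosen to keep joint 6 in range.

```bash
python3 - <<'E'
from h import *
go((492,-321,230),R.from_euler('z',np.radians(188))*R.from_euler('x',np.pi))
print(tool()[1].as_euler('zyx',degrees=True))
E
```

```text
shift [311.5 -26.8   1. ] turn [ 0.000e+00 -1.000e-02 -2.719e+01]
[-2.48547794e+01 -1.02226662e-02 -1.79958139e+02]
```

```bash
python3 -m inch '35 -3 0 0 0 0;35 -3 0 0 0 0;35 -3 0 0 0 0;35 -3 0 0 0 0;35 -3 0 0 0 0;35 -3 0 0 0 0;35 -3 0 0 0 0;35 -3 0 0 0 0;32 -3 0 0 0 0;0 0 0 0 0 -1' 1 40
python3 -m inch '0 0 0 0 0 -1;0 0 0 0 0 -1;0 0 0 0 0 -1;0 0 0 0 0 -1;0 0 0 0 0 -1;0 0 0 0 0 -1;0 0 0 0 0 -1;0 0 0 0 0 -1;0 0 0 0 0 -1;0 0 0 0 0 -1'
python3 -m inch '0 0 0 0 0 -1;0 0 0 0 0 -1;0 0 0 0 0 -1;0 0 0 0 0 -1;0 0 0 0 0 -1;0 0 0 0 0 -1;0 0 0 0 0 -1;0 0 0 0 0 -1;0 0 0 0 0 -1;0 0 0 0 0 -1'
python3 -m inch '0 0 0 0 0 -1;0 0 0 0 0 -1;0 0 0 0 0 -1;0 0 0 0 0 -1;0 0 0 0 0 -1;0 0 0 0 0 -1;0 0 0 0 0 0;0 0 0 0 0 0;0 0 0 0 0 0;0 0 0 0 0 0'
python3 - <<'E'
from h import *
cap('wrist','w1.png');go((492,-321,230),R.from_euler('z',np.radians(188))*R.from_euler('x',np.pi));print(ctrl.sense()['joints'])
E
```

```text
time_s: 1.03
eef_pos: [496.0, -317.5, 230.7]
ee_rot: [-0.0, 0.964, 0.267, 0.001]
force: [-0.7, 0.8, 0.0]
grip_width: 0.998
grip_force: 0.0
time_s: 1.87
eef_pos: [492.3, -320.7, 231.1]
ee_rot: [-0.0, 0.7, 0.714, 0.0]
force: [0.4, -0.1, -1.0]
grip_width: 1.001
grip_force: 0.0
time_s: 2.7
eef_pos: [492.3, -320.7, 231.0]
ee_rot: [-0.0, 0.249, 0.968, 0.0]
force: [-0.7, 0.3, -0.5]
grip_width: 1.003
grip_force: 0.0
time_s: 3.53
eef_pos: [492.4, -320.7, 231.2]
ee_rot: [-0.0, -0.059, 0.998, 0.0]
force: [0.5, 0.5, 0.4]
grip_width: 1.001
grip_force: 0.0
shift [ 0.4 -0.2  1.3] turn [ 0.   -0.   -0.21]
[-7.76559143e-01  4.52563869e-01  1.29800997e+00  8.15416486e-06
  1.39109558e+00 -2.46542497e+00]
```

View pics/w1.png

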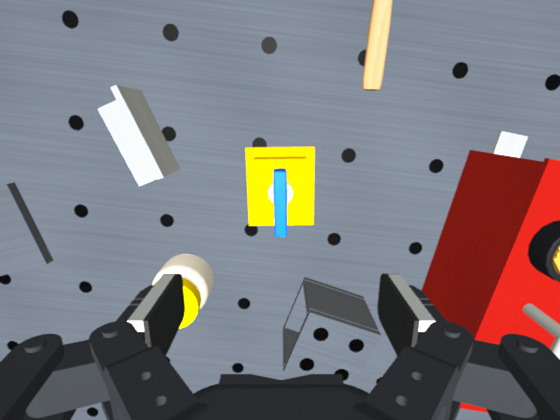

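The wrist view shows the T-bar running upright from (280,169) to (280,237), centred over the stand and already parallel to the tool's x. The fingers are clear of everything around it.

```bash
cat >> h.py <<'E'
def mask(c,lo,hi,win):
    h=cv2.cvtColor(c['image'],cv2.COLOR_RGB2HSV); m=cv2.inRange(h,lo,hi); w=np.zeros_like(m); x0,y0,x1,y1=win; w[y0:y1,x0:x1]=m[y0:y1,x0:x1]; return w
def cen(m):
    ys,xs=np.nonzero(m); return np.array([xs.mean(),ys.mean()]),len(xs),cv2.minAreaRect(np.c_[xs,ys].astype(np.float32))
def tri(a,u,b,v):
    o1,d1=ray(a,u);o2,d2=ray(b,v); s=np.linalg.lstsq(np.c_[d1,-d2],o2-o1,rcond=None)[0]; P,Q=o1+d1*s[0],o2+d2*s[1]; return ((P+Q)/2).round(1),np.linalg.norm(P-Q).round(1)
B=((100,120,60),(125,255,255)); Y=((18,120,80),(32,255,255)); Rd=((0,150,60),(8,255,255))
E
python3 - <<'E'
from h import *
w=cap('wrist');t=cap('top');s=cap('scene')
m=mask(w,*B,(240,140,320,260));c=cen(m);print(c)
print('ray dir',ray(w,c[0]))
for n,cc,win in(('top',t,(335,195,370,230)),('scene',s,(170,245,215,285))):
    mm=mask(cc,*B,win)
    if mm.any(): print(n,tri(w,c[0],cc,cen(mm)[0]),cen(mm)[1])
bp=cv2.boxPoints(c[2]);print(bp.round(1))
for z in(83,90,95): q=[onz(w,p,z) for p in bp]; print(z,np.array(q)[:,:2].round(1).tolist(), np.mean(q,0).round(1),[np.linalg.norm(q[i]-q[(i+1)%4]).round(1) for i in range(4)])
y=cen(mask(w,*Y,(230,130,330,235)));bp=cv2.boxPoints(y[2]);print('yellow',y,[onz(w,p,4)[:2].round(1).tolist() for p in bp])
E
```

```text
(array([280.47177419, 203.62096774]), 248, ((280.5, 202.5), (67.0, 13.0), 90.0))
ray dir (array([ 419.45805142, -329.2420671 ,  373.54070805]), array([ 0.24467427,  0.02843094, -0.97007399]))
scene (array([ 494.2, -321.6,   76.1]), np.float64(2.2)) 138
[[274. 169.]
 [287. 169.]
 [287. 236.]
 [274. 236.]]
83 [[462.3, -330.1], [460.9, -318.7], [522.9, -311.0], [524.4, -323.1]] [ 492.6 -320.7   83. ] [np.float64(11.4), np.float64(62.5), np.float64(12.1), np.float64(62.5)]
90 [[461.2, -330.0], [459.9, -319.0], [520.4, -311.5], [521.8, -323.2]] [ 490.9 -320.9   90. ] [np.float64(11.1), np.float64(61.0), np.float64(11.8), np.float64(61.0)]
95 [[460.5, -330.0], [459.2, -319.1], [518.7, -311.8], [520.0, -323.3]] [ 489.6 -321.1   95. ] [np.float64(11.0), np.float64(59.9), np.float64(11.6), np.float64(59.9)]
yellow (array([279.92267336, 182.91537409]), 4384, ((279.5, 186.0), (80.0, 69.0), 90.0)) [[452.6, -364.7], [443.7, -289.6], [535.0, -276.1], [544.5, -356.6]]
```

```bash
python3 -m inch '0 0 30 0 0 0;0 0 30 0 0 0;0 0 30 0 0 0;0 0 30 0 0 0;0 0 20 0 0 0;0 0 20 0 0 0;0 0 14 0 0 0;0 0 0 0 0 0;0 0 0 0 0 0;0 0 0 0 0 0'
python3 -m inch '0 0 0 0 0 0;0 0 0 0 0 0;0 0 0 0 0 0;0 0 0 0 0 0;0 0 0 0 0 0;0 0 0 0 0 0;0 0 0 0 0 0;0 0 0 0 0 0;0 0 0 0 0 0;0 0 0 0 0 0' 0 60
python3 - <<'E'
from h import *
cap('wrist','w2.png');print(ctrl.sense()['wrist_torque'])
E
```

```text
time_s: 4.57
eef_pos: [492.9, -321.2, 58.5]
ee_rot: [0.001, -0.06, 0.998, -0.001]
force: [-0.0, -0.3, -0.8]
grip_width: 0.997
grip_force: 0.0
time_s: 5.4
eef_pos: [492.4, -320.8, 57.4]
ee_rot: [0.0, -0.06, 0.998, -0.0]
force: [-0.5, 0.9, 2.1]
grip_width: 0.126
grip_force: 60.5
[0.17368092 0.13901445 0.00923195]
```

View pics/w2.png

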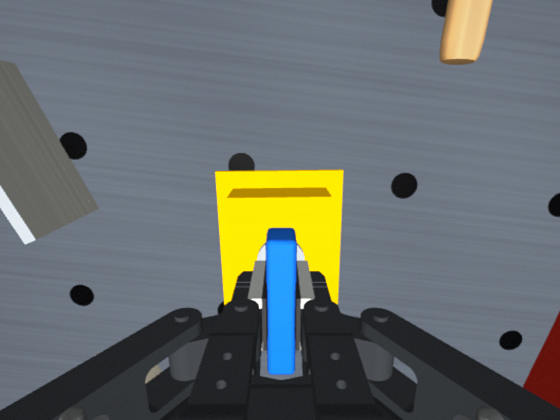

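The wrist view shows the pads closed on the middle of the bar, around (282,300), at width 0.126. The key is held. I'll lift it and go next to the latch to look.

```bash
python3 -m inch '0 0 -5 0 0 0;0 0 -10 0 0 0;0 0 -15 0 0 0;0 0 -20 0 0 0;0 0 -25 0 0 0;0 0 -25 0 0 0;0 0 -25 0 0 0;0 0 -25 0 0 0;0 0 -25 0 0 0;0 0 -10 0 0 0'
python3 -m inch '0 25 0 0 0 0;0 25 0 0 0 0;0 25 0 0 0 0;0 25 0 0 0 0;0 25 0 0 0 0;0 25 0 0 0 0;0 10 0 0 0 0;0 0 0 0 0 0;0 0 0 0 0 0;0 0 0 0 0 0'
python3 - <<'E'
from h import *
cap('wrist','w3.png');print(tool()[0],ctrl.sense()['force'])
E
```

```text
time_s: 6.28
eef_pos: [493.0, -321.3, 246.6]
ee_rot: [0.002, -0.06, 0.998, -0.002]
force: [0.5, -0.6, 0.4]
grip_width: 0.132
grip_force: 60.1
time_s: 7.12
eef_pos: [473.4, -163.0, 242.1]
ee_rot: [-0.0, -0.059, 0.998, -0.0]
force: [-1.3, 0.2, -1.0]
grip_width: 0.124
grip_force: 60.1
[ 473.40650939 -162.99470792  242.08051102] [ 0.27972689 -0.53145089 -0.96290679]
```

View pics/w3.png

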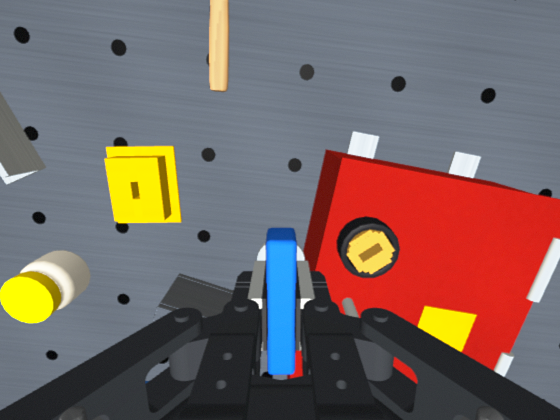

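The wrist view shows the brass face centred near (370,250), with its slot slanting up to the right. The empty stand slot is at (136,190).

```bash
python3 - <<'E'
from h import *
w=cap('wrist')
def slot(win,lo,hi,z,area):
    m=mask(w,lo,hi,win); k=cv2.findContours(m,cv2.RETR_EXTERNAL,cv2.CHAIN_APPROX_NONE)[0]; k=max(k,key=cv2.contourArea)
    f=np.zeros_like(m); cv2.drawContours(f,[k],-1,255,-1); h=cv2.convexHull(k); f2=np.zeros_like(m); cv2.fillPoly(f2,[h],255)
    M=cv2.moments(h); print('face',(M['m10']/M['m00'],M['m01']/M['m00']),cv2.minEnclosingCircle(h),onz(w,(M['m10']/M['m00'],M['m01']/M['m00']),z))
    er=cv2.erode(f2,np.ones((7,7)))
    v=cv2.cvtColor(w['image'],cv2.COLOR_RGB2HSV)[:,:,2]; med=np.median(v[er>0]); d=((v<0.75*med)&(er>0)).astype(np.uint8)
    n,l,st,ce=cv2.connectedComponentsWithStats(d); i=1+np.argmax(st[1:,4]); ys,xs=np.nonzero(l==i)
    P=np.array([onz(w,(x,y),z)[:2] for x,y in zip(xs,ys)]); r=cv2.minAreaRect((P*10).astype(np.float32))
    C=np.cov(P.T); e=np.linalg.eigh(C)[1][:,1]; print('slot n',len(xs),ce[i],'mean',P.mean(0).round(1),'rect',np.array(r[0])/10,np.array(r[1])/10,'yaw',np.degrees(np.arctan2(e[1],e[0]))%180)
slot((335,215,405,285),(12,90,90),(35,255,255),137,0)
slot((100,155,163,222),(18,120,80),(35,255,255),30,0)
m=mask(w,(0,150,120),(8,255,255),(300,140,560,400));
# right-hand (free) edge: leftmost bright red per row
pts=[]
for y in range(175,215):
    xs=np.nonzero(m[y])[0]; pts.append((xs.min(),y))
A,B_=[onz(w,p,115)[:2] for p in (pts[0],pts[-1])];print(pts[0],pts[-1],A,B_)
print(tool()[0])
E
```

```text
face (370.06979922211707, 251.137285819405) ((370.5, 252.5), 24.6273193359375) [493.48863779 -87.9784587  137.        ]
slot n 172 [370.45348837 252.05813953] mean [494.3 -87.5] rect [494.33173828 -87.56844482] [ 6.72169113 17.64376221] yaw 131.44451704560234
face (135.23998863959102, 186.9373284104894) ((134.5, 188.0), 42.95647430419922) [ 489.88477128 -320.3307795    30.        ]
slot n 108 [134.59259259 189.56481481] mean [ 492.9 -321. ] rect [ 493.40947266 -320.91879883] [17.79489288  7.17039032] yaw 5.800395420667513
(np.int64(338), 175) (np.int64(328), 214) [ 438.82599011 -119.70566813] [ 472.63047933 -122.56517186]
[ 473.36947112 -162.94224644  242.03762309]
```

```bash
python3 - <<'E'
from h import *
go((493.4,-87.5,200),R.from_euler('z',np.radians(131.5))*R.from_euler('x',np.pi))
E
```

```text
shift [-28.8  72.5  42. ] turn [-0.   -0.    9.21]
```

```bash
python3 -m inch '-7 18 0 0 0 0;-7 18 0 0 0 0;-7 18 0 0 0 0;-7.8 18.5 0 0 0 0;0 0 0 0 0 1;0 0 0 0 0 1;0 0 0 0 0 1;0 0 0 0 0 1;0 0 0 0 0 1;0 0 0 0 0 1'
python3 -m inch '0 0 0 0 0 1;0 0 0 0 0 1;0 0 0 0 0 1;0 0 0 0 0 0.2;0 0 14 0 0 0;0 0 14 0 0 0;0 0 14 0 0 0;0 0 0 0 0 0;0 0 0 0 0 0;0 0 0 0 0 0'
python3 - <<'E'
from h import *
go((493.4,-87.5,164.4),R.from_euler('z',np.radians(131.5))*R.from_euler('x',np.pi)); print(ctrl.sense()['joints'],ctrl.sense()['force'])
w=cap('wrist','w4.png');cap('scene','s4.png')
E
```

```text
time_s: 8.05
eef_pos: [493.4, -87.3, 242.1]
ee_rot: [-0.0, 0.255, 0.967, -0.0]
force: [0.3, 0.8, -0.9]
grip_width: 0.128
grip_force: 60.1
time_s: 8.88
eef_pos: [493.7, -86.9, 201.1]
ee_rot: [0.001, 0.409, 0.912, 0.0]
force: [-0.2, -0.3, -1.9]
grip_width: 0.132
grip_force: 60.1
shift [-0.3 -0.6 36.7] turn [0.   0.01 0.03]
[-4.08320088e-01  2.86321548e-01  1.61507471e+00 -6.73982921e-06
  1.23903820e+00 -1.13601942e+00] [-0.22737535 -0.26221413 -1.91506142]
```

View pics/w4.png

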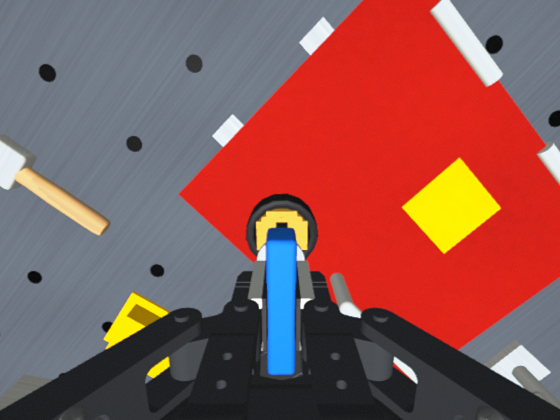

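The wrist view shows the slot at (281,228) in line with the bar. I'll insert, going gently.

```bash
python3 -m inch '0 -0.4 5 0 0 0;0 0 5 0 0 0;0 0 5 0 0 0;0 0 3 0 0 0;0 0 2 0 0 0;0 0 2 0 0 0;0 0 0 0 0 0;0 0 0 0 0 0;0 0 0 0 0 0;0 0 0 0 0 0'
```

```text
time_s: 9.82
eef_pos: [493.0, -86.8, 178.5]
ee_rot: [0.0, 0.409, 0.912, 0.0]
force: [-0.0, 0.3, -1.4]
grip_width: 0.128
grip_force: 60.1
```

Tip is 4 mm below the face with no force, so it's in the slot.

```bash
python3 -m inch '0 0 2 0 0 0;0 0 2 0 0 0;0 0 2 0 0 0;0 0 2 0 0 0;0 0 2 0 0 0;0 0 1 0 0 0;0 0 1 0 0 0;0 0 0 0 0 0;0 0 0 0 0 0;0 0 0 0 0 0'
python3 -m inch '0 0 1 0 0 0;0 0 1 0 0 0;0 0 0.5 0 0 0;0 0 0.5 0 0 0;0 0 0 0 0 0;0 0 0 0 0 0;0 0 0 0 0 0;0 0 0 0 0 0;0 0 0 0 0 0;0 0 0 0 0 0'
```

```text
time_s: 10.65
eef_pos: [493.0, -86.7, 166.4]
ee_rot: [0.0, 0.409, 0.912, 0.0]
force: [-0.5, -0.3, -0.5]
grip_width: 0.129
grip_force: 60.1
time_s: 11.48
eef_pos: [493.2, -86.8, 164.3]
ee_rot: [0.001, 0.409, 0.912, -0.0]
force: [-2.8, 0.5, 8.2]
grip_width: 0.128
grip_force: 61.4
```

```bash
python3 -m inch '0 0 0 0 0 0.7;0 0 0 0 0 0.7;0 0 0 0 0 0.7;0 0 0 0 0 0.7;0 0 0 0 0 0.7;0 0 0 0 0 0.7;0 0 0 0 0 0.7;0 0 0 0 0 0.7;0 0 0 0 0 0;0 0 0 0 0 0'
python3 -c "
from h import *
print(ctrl.sense()['wrist_torque'])"
python3 -m inch '0 0 0 0 0 0.5;0 0 0 0 0 0.5;0 0 0 0 0 0.3;0 0 0 0 0 0.2;0 0 0 0 0 0.2;0 0 0 0 0 0.2;0 0 0 0 0 0;0 0 0 0 0 0;0 0 0 0 0 0;0 0 0 0 0 0'
python3 -c "
from h import *
p,r=tool();x=r.as_matrix()[:,0];print(ctrl.sense()['wrist_torque'],np.degrees(np.arctan2(x[1],x[0])))"
```

```text
time_s: 12.32
eef_pos: [494.6, -86.6, 164.4]
ee_rot: [0.002, 0.656, 0.755, 0.002]
force: [5.0, 3.8, 2.4]
grip_width: 0.126
grip_force: 60.7
[ 0.58228273 -1.11902365  0.06274293]
time_s: 13.15
eef_pos: [494.8, -86.6, 164.4]
ee_rot: [0.002, 0.727, 0.686, 0.002]
force: [7.0, 3.7, 2.5]
grip_width: 0.123
grip_force: 60.6
[ 0.50743791 -1.38358257  0.08491311] 86.64967278953523
```

```bash
python3 -m inch '0.3 0.7 0 0 0 0.2;0 0 0 0 0 0.2;0 0 0 0 0 0.2;0 0 0 0 0 0.2;0 0 0 0 0 0.2;0 0 0 0 0 0;0 0 0 0 0 0;0 0 0 0 0 0;0 0 0 0 0 0;0 0 0 0 0 0'
python3 -c "
from h import *
p,r=tool();x=r.as_matrix()[:,0];print(ctrl.sense()['wrist_torque'],np.degrees(np.arctan2(x[1],x[0])))"
python3 -m inch '0 0 0 0 0 0.2;0 0 0 0 0 0.2;0 0 0 0 0 0.2;0 0 0 0 0 0.2;0 0 0 0 0 0;0 0 0 0 0 0;0 0 0 0 0 0;0 0 0 0 0 0;0 0 0 0 0 0;0 0 0 0 0 0'
python3 -c "
from h import *
p,r=tool();x=r.as_matrix()[:,0];print(ctrl.sense()['wrist_torque'],np.degrees(np.arctan2(x[1],x[0])))"
```

```text
time_s: 13.98
eef_pos: [495.0, -86.6, 164.3]
ee_rot: [0.002, 0.763, 0.647, 0.001]
force: [6.3, 1.7, 4.7]
grip_width: 0.129
grip_force: 61.0
[ 0.33508998 -1.17780045  0.10388314] 80.60986597709491
time_s: 14.82
eef_pos: [495.1, -86.6, 164.3]
ee_rot: [0.002, 0.789, 0.614, 0.002]
force: [6.3, 1.7, 4.4]
grip_width: 0.127
grip_force: 61.0
[ 0.30633463 -1.21542356  0.09409814] 75.81075553215871
```

```bash
python3 -m inch '0 0 0 0 0 0.2;0 0 0 0 0 0.2;0 0 0 0 0 0.1;0 0 0 0 0 0.1;0 0 0 0 0 0;0 0 0 0 0 0;0 0 0 0 0 0;0 0 0 0 0 0;0 0 0 0 0 0;0 0 0 0 0 0'
python3 -c "
from h import *
p,r=tool();x=r.as_matrix()[:,0];print(ctrl.sense()['wrist_torque'],np.degrees(np.arctan2(x[1],x[0])))"
python3 -m inch '0 0 0 0 0 0.2;0 0 0 0 0 0.2;0 0 0 0 0 0.1;0 0 0 0 0 0.1;0 0 0 0 0 0;0 0 0 0 0 0;0 0 0 0 0 0;0 0 0 0 0 0;0 0 0 0 0 0;0 0 0 0 0 0'
python3 -c "
from h import *
p,r=tool();x=r.as_matrix()[:,0];print(ctrl.sense()['wrist_torque'],np.degrees(np.arctan2(x[1],x[0])))"
```

```text
time_s: 15.65
eef_pos: [495.1, -86.7, 164.3]
ee_rot: [0.002, 0.808, 0.589, 0.002]
force: [5.8, 1.4, 5.3]
grip_width: 0.131
grip_force: 60.9
[ 0.23809711 -1.23928126  0.13819418] 72.21665581635301
time_s: 16.48
eef_pos: [495.2, -86.7, 164.3]
ee_rot: [0.002, 0.826, 0.564, 0.002]
force: [6.7, 0.9, 4.0]
grip_width: 0.128
grip_force: 61.0
[ 0.16613487 -1.35930455  0.38343537] 68.6555063015621
```

```bash
python3 -m inch '0 0 0 0 0 0.2;0 0 0 0 0 0.2;0 0 0 0 0 0.1;0 0 0 0 0 0;0 0 0 0 0 0;0 0 0 0 0 0;0 0 0 0 0 0;0 0 0 0 0 0;0 0 0 0 0 0;0 0 0 0 0 0'
python3 -c "
from h import *
p,r=tool();x=r.as_matrix()[:,0];print(ctrl.sense()['wrist_torque'],np.degrees(np.arctan2(x[1],x[0])))"
```

```text
time_s: 17.32
eef_pos: [495.2, -87.0, 164.4]
ee_rot: [0.002, 0.84, 0.542, 0.002]
force: [7.4, -0.6, 4.5]
grip_width: 0.129
grip_force: 61.1
[-0.09768629 -1.33903416  0.56749944] 65.6723362161
```

```bash
python3 -m inch '0 0 0 0 0 -0.5;0 0 0 0 0 -0.5;0 0 0 0 0 -0.5;0 0 0 0 0 -0.5;0 0 0 0 0 0;0 0 -3 0 0 0;0 0 -3 0 0 0;0 0 -4 0 0 0;0 0 -4 0 0 0;0 0 -4 0 0 0'
python3 -m inch '0 0 -8 0 0 0;0 0 -10 0 0 0;0 0 -20 0 0 0;0 0 -20 0 0 0;0 0 -10 0 0 0;0 0 0 0 0 -1;0 0 0 0 0 -1;0 0 0 0 0 -1;0 0 0 0 0 -1;0 0 0 0 0 -1'
python3 -m inch '0 0 0 0 0 -1;0 0 0 0 0 -1;0 0 0 0 0 -1;0 0 0 0 0 -1;0 0 0 0 0 -1;0 0 0 0 0 -1;0 0 0 0 0 -1;0 0 0 0 0 -1;0 0 0 0 0 -1;0 0 0 0 0 -1'
python3 -c "
from h import *
p,r=tool();x=r.as_matrix()[:,0];print(ctrl.sense()['wrist_torque'],np.degrees(np.arctan2(x[1],x[0])))
go((473.4,-163,242),R.from_euler('z',np.radians(186.9))*R.from_euler('x',np.pi))
"
```

```text
time_s: 18.15
eef_pos: [494.1, -86.6, 181.0]
ee_rot: [0.0, 0.779, 0.627, 0.0]
force: [5.7, -0.0, -4.2]
grip_width: 0.126
grip_force: 59.7
time_s: 18.98
eef_pos: [493.3, -86.5, 249.2]
ee_rot: [-0.0, 0.588, 0.809, -0.0]
force: [0.1, -0.4, -1.3]
grip_width: 0.13
grip_force: 60.1
time_s: 19.82
eef_pos: [493.3, -86.4, 249.2]
ee_rot: [-0.001, 0.105, 0.994, 0.0]
force: [0.3, -0.0, -1.2]
grip_width: 0.128
grip_force: 60.1
[-0.00156512  0.01007212 -0.00814417] 167.9357820249967
shift [  3.5 -79.    7.2] turn [ 0.   -0.01 -3.16]
```

```bash
python3 -m inch '1 -20 2 0 0 0;1 -20 2 0 0 0;1 -20 2 0 0 0;1 -19 1 0 0 0;0 0 0 0 0 -1;0 0 0 0 0 -1;0 0 0 0 0 -1;0 0 0 0 0 -0.15;0 0 0 0 0 0;0 0 0 0 0 0'
python3 - <<'E'
from h import *
w=cap('wrist','w5.png')
m=mask(w,(12,90,90),(35,255,255),(335,215,405,285));k=max(cv2.findContours(m,0,1)[0],key=cv2.contourArea);h=cv2.convexHull(k)
f=np.zeros_like(m);cv2.fillPoly(f,[h],255);er=cv2.erode(f,np.ones((7,7)))
v=cv2.cvtColor(w['image'],cv2.COLOR_RGB2HSV)[:,:,2];d=((v<.75*np.median(v[er>0]))&(er>0)).astype(np.uint8)
n,l,st,ce=cv2.connectedComponentsWithStats(d);i=1+np.argmax(st[1:,4]);ys,xs=np.nonzero(l==i)
P=np.array([onz(w,(x,y),137)[:2] for x,y in zip(xs,ys)]);e=np.linalg.eigh(np.cov(P.T))[1][:,1];print(len(xs),P.mean(0),np.degrees(np.arctan2(e[1],e[0]))%180)
b=cen(mask(w,*B,(255,215,310,390)));print('bar',b[2])
E
```

```text
time_s: 20.65
eef_pos: [472.8, -162.7, 242.3]
ee_rot: [-0.0, -0.056, 0.998, 0.0]
force: [-0.2, 0.3, -0.4]
grip_width: 0.126
grip_force: 60.1
185 [494.05730126 -87.6053194 ] 85.04835778814935
bar ((280.5, 301.5), (147.0, 31.0), 90.0)
```

View pics/w5.png

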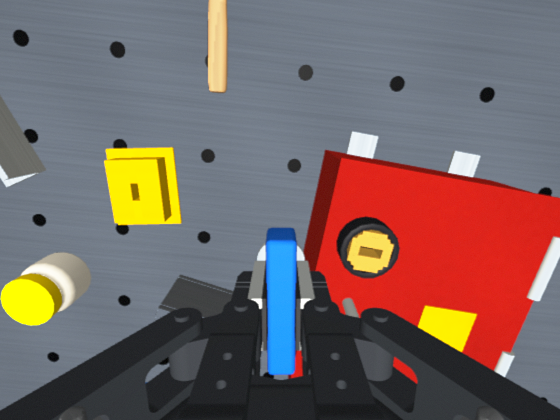

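The latch slot at (370,252) now lies along the cover's y axis (85°), so the latch is unlocked. The bar sits square in the grip. Returning the key.

```bash
python3 -c "
from h import *
go((492.4,-320.8,57.4),R.from_euler('z',np.radians(186.9))*R.from_euler('x',np.pi))"
```

```text
shift [  -1.9 -159.3  184.9] turn [ 0.   -0.   -0.08]
```

```bash
python3 -m inch '0 -27 0 0 0 -0.08;0 -27 0 0 0 0;0 -27 0 0 0 0;0 -27 0 0 0 0;0 -27 0 0 0 0;-1.9 -24.3 0 0 0 0;0 0 20 0 0 0;0 0 30 0 0 0;0 0 30 0 0 0;0 0 25 0 0 0'
python3 -m inch '0 0 25 0 0 0;0 0 20 0 0 0;0 0 8 0 0 0;0 0 0 0 0 0;0 0 0 0 0 0;0 0 0 0 0 0;0 0 0 0 0 0;0 0 0 0 0 0;0 0 0 0 0 0;0 0 0 0 0 0'
python3 -c "
from h import *
go((492.4,-320.8,57.4),R.from_euler('z',np.radians(186.9))*R.from_euler('x',np.pi))"
```

```text
time_s: 21.53
eef_pos: [493.6, -320.3, 135.2]
ee_rot: [-0.001, -0.06, 0.998, 0.001]
force: [0.5, -0.3, -1.9]
grip_width: 0.128
grip_force: 60.2
time_s: 22.37
eef_pos: [494.1, -320.8, 84.7]
ee_rot: [0.0, -0.061, 0.998, -0.0]
force: [0.4, 0.1, -1.1]
grip_width: 0.129
grip_force: 60.2
shift [ 1.7  0.2 27.3] turn [-0.    0.    0.02]
```

```bash
python3 -m inch '1.5 0.2 5 0 0 0;0 0 3 0 0 0;0 0 3 0 0 0;0 0 2 0 0 0;0 0 2 0 0 0;0 0 0 0 0 0;0 0 0 0 0 0;0 0 0 0 0 0;0 0 0 0 0 0;0 0 0 0 0 0'
python3 -m inch '0 0 2 0 0 0;0 0 2 0 0 0;0 0 2 0 0 0;0 0 2 0 0 0;0 0 1 0 0 0;0 0 1 0 0 0;0 0 1 0 0 0;0 0 0 0 0 0;0 0 0 0 0 0;0 0 0 0 0 0'
```

```text
time_s: 23.2
eef_pos: [492.6, -320.7, 69.4]
ee_rot: [0.0, -0.061, 0.998, -0.0]
force: [0.5, 0.3, -0.6]
grip_width: 0.13
grip_force: 60.2
time_s: 24.03
eef_pos: [492.5, -320.7, 58.3]
ee_rot: [0.0, -0.061, 0.998, -0.0]
force: [0.1, 0.7, 0.4]
grip_width: 0.13
grip_force: 60.2
```

Push the last bit home, then release and back off.

```bash
python3 -m inch '0 0 0.7 0 0 0;0 0 0.7 0 0 0;0 0 0.5 0 0 0;0 0 0 0 0 0;0 0 0 0 0 0;0 0 0 0 0 0;0 0 0 0 0 0;0 0 0 0 0 0;0 0 0 0 0 0;0 0 0 0 0 0'
python3 -m inch '0 0 0 0 0 0;0 0 0 0 0 0;0 0 0 0 0 0;0 0 0 0 0 0;0 0 0 0 0 0;0 0 0 0 0 0;0 0 0 0 0 0;0 0 0 0 0 0;0 0 -3 0 0 0;0 0 -10 0 0 0' 1
python3 -m inch '0 0 -30 0 0 0;0 0 -30 0 0 0;0 0 -30 0 0 0;0 0 -30 0 0 0;0 0 -30 0 0 0;0 0 -30 0 0 0;0 0 -20 0 0 0;0 0 0 0 0 0;0 0 0 0 0 0;0 0 0 0 0 0'
python3 - <<'E'
from h import *
w=cap('wrist');s=cap('scene')
c=cen(mask(w,*B,(200,100,360,300)));bp=cv2.boxPoints(c[2]);print(c)
q=[onz(w,p,84) for p in bp];print(np.mean(q,0),[np.linalg.norm(q[i]-q[(i+1)%4]).round(1) for i in range(4)])
print(cen(mask(s,*B,(170,245,215,285))))
t=cap('top')
# handle: bright, low saturation in top view
m=mask(t,(0,0,150),(179,70,255),(278,155,297,200));print(cen(m)); bp=cv2.boxPoints(cen(m)[2]);print([onz(t,p,160)[:2].round(0).tolist() for p in bp])
E
```

```text
time_s: 24.87
eef_pos: [492.7, -320.9, 57.4]
ee_rot: [0.0, -0.061, 0.998, -0.0]
force: [-2.5, 0.9, 7.7]
grip_width: 0.126
grip_force: 61.4
time_s: 25.7
eef_pos: [492.0, -320.2, 68.6]
ee_rot: [-0.001, -0.061, 0.998, 0.001]
force: [-0.1, 0.2, 0.0]
grip_width: 0.999
grip_force: 0.0
time_s: 26.53
eef_pos: [492.2, -320.4, 268.8]
ee_rot: [-0.0, -0.061, 0.998, 0.0]
force: [0.6, -0.4, -0.7]
grip_width: 1.004
grip_force: 0.0
(array([279.96      , 196.53333333]), 225, ((279.5, 194.5), (59.0, 11.0), 90.0))
[ 493.10676748 -321.15684243   84.        ] [np.float64(10.8), np.float64(61.1), np.float64(11.4), np.float64(61.1)]
(array([190.83458647, 261.02255639]), 133, ((190.75001525878906, 261.2500305175781), (21.21320343017578, 6.363961219787598), 45.0))
(array([286.27184466, 176.00970874]), 103, ((286.38104248046875, 175.5224151611328), (3.8756535053253174, 27.07085418701172), 3.3664605617523193))
[[548.0, -84.0], [636.0, -90.0], [635.0, -102.0], [547.0, -96.0]]
```

The key is home: the bar is at its original pixels. Hovering over the handle.

```bash
python3 -c "
from h import *
go((593.3,-95.5,255),R.from_euler('z',np.radians(175.1))*R.from_euler('x',np.pi))"
```

```text
shift [-127.9  210.8   13.5] turn [ 0.01 -0.01  1.99]
```

```bash
python3 -m inch '-18 30 2 0 0 0;-18 30 2 0 0 0;-18 30 2 0 0 0;-18 30 2 0 0 0;-18 30 2 0 0 0;-18 30 2 0 0 0;-20 31 1 0 0 0;0 0 0 0 0 1;0 0 0 0 0 1;0 0 0 0 0 0'
python3 - <<'E'
from h import *
w=cap('wrist','w6.png'); tgt=R.from_euler('z',np.radians(175.1))*R.from_euler('x',np.pi)
go((593.3,-95.5,136),tgt)
m=mask(w,(0,0,90),(179,90,255),(230,100,330,300));n,l,st,ce=cv2.connectedComponentsWithStats(m);print(st[:],ce.round(0))
print('proj ends',[proj(w,p).round(0) for p in((553.5,-92,160),(633,-99,160))])
E
```

```text
time_s: 27.52
eef_pos: [593.7, -94.9, 255.6]
ee_rot: [-0.001, 0.045, 0.999, 0.0]
force: [0.6, -0.6, 0.2]
grip_width: 1.002
grip_force: 0.0
shift [ 1.000e-01 -2.000e-01  1.197e+02] turn [ 0.   -0.01  0.01]
[[     0      0    560    420 230751]
 [   230    100      7     45    255]
 [   292    105      2      2      2]
 [   296    104      1      1      1]
 [   265    106      4      2      4]
 [   289    109      1      1      1]
 [   281    111      1      1      1]
 [   285    110      1      1      1]
 [   230    153    100    147   2688]
 [   274    155     15    119   1496]] [[280. 209.]
 [233. 123.]
 [292. 106.]
 [296. 104.]
 [266. 107.]
 [289. 109.]
 [281. 111.]
 [285. 110.]
 [255. 257.]
 [281. 214.]]
proj ends [array([280., 167.]), array([280., 269.])]
```

View pics/w6.png

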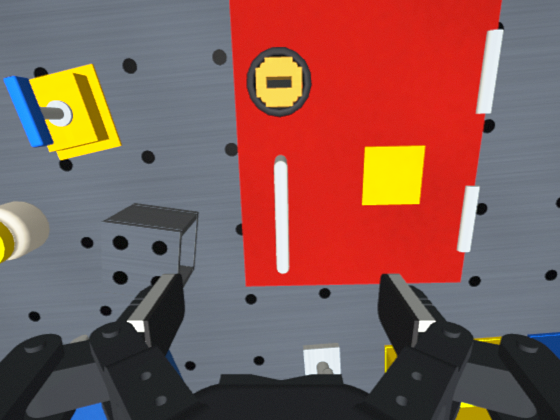

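The wrist view shows the handle upright at column 281, rows 155–274, centred as predicted. Descend and grip.

```bash
python3 -m inch '0 0 25 0 0 0;0 0 25 0 0 0;0 0 25 0 0 0;0 0 20 0 0 0;0 0 15 0 0 0;0 0 8 0 0 0;0 0 0 0 0 0;0 0 0 0 0 0;0 0 0 0 0 0;0 0 0 0 0 0'
python3 -m inch '0 0 0 0 0 0;0 0 0 0 0 0;0 0 0 0 0 0;0 0 0 0 0 0;0 0 0 0 0 0;0 0 0 0 0 0;0 0 0 0 0 0;0 0 0 0 0 0;0 0 0 0 0 0;0 0 0 0 0 0' 0 50
python3 - <<'E'
from h import *
p,r=tool();print(p,ctrl.sense()['force'],ctrl.sense()['joints'])
# arc plan, tool y=+Y, tilt a=th/2, tool z=(-sin a,-cos a), tool y=(cos a,-sin a)
def T(th,a): P=np.array([-166*np.cos(th)+45*np.sin(th),166*np.sin(th)+45*np.cos(th)]); return P+19*np.array([-np.sin(a),-np.cos(a)])
N=45;th=np.radians(92)
for i in range(N):
    t0,t1=th*i/N,th*(i+1)/N;a=t0/2;d=T(t1,t1/2)-T(t0,t0/2)
    if i%3==1: print(i,round(d@[np.cos(a),-np.sin(a)],2),round(d@[-np.sin(a),-np.cos(a)],2),round(np.degrees(t1-t0)/12,3))
E
```

```text
time_s: 28.4
eef_pos: [594.2, -95.8, 139.6]
ee_rot: [0.001, 0.043, 0.999, -0.0]
force: [0.3, 1.1, -0.4]
grip_width: 1.0
grip_force: 0.0
time_s: 29.23
eef_pos: [593.8, -94.5, 138.5]
ee_rot: [0.0, 0.043, 0.999, 0.001]
force: [-0.2, 5.9, 1.3]
grip_width: 0.099
grip_force: 48.7
[593.83388066 -94.46093122 138.52732131] [-0.16824754  5.87905338  1.29984914] [-3.53119206e-01  5.59898085e-01  1.37880730e+00  1.80803868e-03
  1.20332688e+00 -1.83870151e+00]
1 1.48 -5.86 0.17
4 1.79 -5.76 0.17
7 2.09 -5.64 0.17
10 2.39 -5.5 0.17
13 2.68 -5.35 0.17
16 2.96 -5.18 0.17
19 3.23 -4.99 0.17
22 3.5 -4.79 0.17
25 3.75 -4.58 0.17
28 3.99 -4.36 0.17
31 4.21 -4.12 0.17
34 4.43 -3.87 0.17
37 4.63 -3.61 0.17
40 4.81 -3.34 0.17
43 4.98 -3.06 0.17
```

```bash
python3 -m inch '0 1.4 -5.9 0.17 0 0;0 1.5 -5.9 0.17 0 0;0 1.6 -5.8 0.17 0 0;0 1.7 -5.8 0.17 0 0;0 1.8 -5.8 0.17 0 0;0 1.9 -5.7 0.17 0 0;0 2 -5.7 0.17 0 0;0 2.1 -5.6 0.17 0 0;0 2.2 -5.6 0.17 0 0;0 2.3 -5.5 0.17 0 0'
python3 - <<'E'
from h import *
s=ctrl.sense();print(s['joints'],s['force'],s['wrist_torque'],tool()[1].as_matrix()[:,2])
E
```

```text
time_s: 30.07
eef_pos: [595.2, -72.0, 193.5]
ee_rot: [-0.005, 0.043, 0.995, -0.089]
force: [0.1, 4.8, -11.4]
grip_width: 0.092
grip_force: 48.5
[-0.23969803  0.51081033  1.31870141 -0.18418414  1.29124766 -1.67492697] [  0.05965425   4.82369711 -11.40339024] [ 0.9596053  -0.01108634  0.25225151] [-0.0175158  -0.17693509 -0.98406665]
```

```bash
python3 -m inch '0 2.4 -5.5 0.17 0 0;0 2.5 -5.4 0.17 0 0;0 2.6 -5.4 0.17 0 0;0 2.7 -5.3 0.17 0 0;0 2.8 -5.3 0.17 0 0;0 2.9 -5.2 0.17 0 0;0 3 -5.2 0.17 0 0;0 3.1 -5.1 0.17 0 0;0 3.2 -5 0.17 0 0;0 3.3 -4.9 0.17 0 0'
python3 -m inch '0 3.4 -4.9 0.17 0 0;0 3.4 -4.8 0.17 0 0;0 3.5 -4.8 0.17 0 0;0 3.6 -4.7 0.17 0 0;0 3.7 -4.6 0.17 0 0;0 3.8 -4.6 0.17 0 0;0 3.8 -4.5 0.17 0 0;0 3.9 -4.4 0.17 0 0;0 4 -4.4 0.17 0 0;0 4.1 -4.3 0.17 0 0'
python3 - <<'E'
from h import *
s=ctrl.sense();print(s['joints'],s['force'],s['wrist_torque'],tool()[1].as_matrix()[:,2])
cap('scene','s7.png')
E
```

```text
time_s: 30.9
eef_pos: [598.0, -32.3, 237.0]
ee_rot: [-0.01, 0.043, 0.983, -0.178]
force: [-7.7, -0.7, -11.4]
grip_width: 0.098
grip_force: 48.4
time_s: 31.73
eef_pos: [601.6, 19.8, 263.9]
ee_rot: [-0.014, 0.043, 0.963, -0.266]
force: [-18.4, -3.0, -5.2]
grip_width: 0.093
grip_force: 48.4
[ 0.05461731  0.55911758  1.14185525 -0.53192785  1.53732353 -1.38152533] [-18.37050997  -2.96182039  -5.16471523] [ 0.03845883  2.40285249 -1.28547595] [-0.05083785 -0.51044806 -0.85840451]
```

View pics/s7.png

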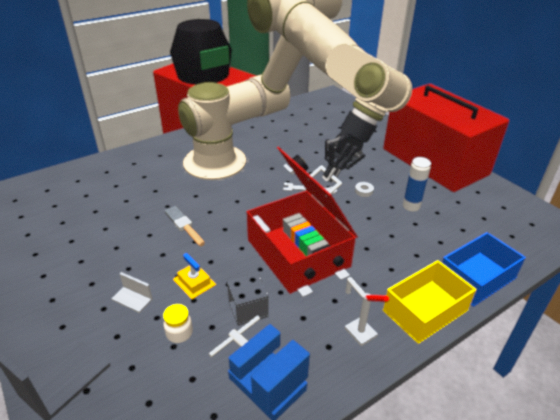

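The scene view shows the cover about two-thirds open, with the handle held at (330,180). I'll relax the sideways force and finish the swing.

```bash
python3 -m inch '0.4 4.2 -4.2 0.17 0 0;0.4 4.2 -4.1 0.17 0 0;0.4 4.3 -4 0.17 0 0;0.4 4.4 -3.9 0.17 0 0;0.4 4.4 -3.9 0.17 0 0;0.4 4.5 -3.8 0.17 0 0;0.4 4.6 -3.7 0.17 0 0;0.4 4.6 -3.6 0.17 0 0;0.4 4.7 -3.5 0.17 0 0;0 0 0 0 0 0'
python3 - <<'E'
from h import *
s=ctrl.sense();print(s['joints'],s['force'],s['wrist_torque'],tool()[1].as_matrix()[:,2])
p,r=tool();g=p-19*r.as_matrix()[:,2]; h=np.array([-0.0,0]); 
yh=np.array([.085,.9964]);H=np.array([607.5,71.5])  # handle (593.8,-94.5)+166*yh
Y=(g[:2]-H)@yh;Z=g[2]-110;print(g,Y,Z,np.hypot(Y,Z),'theta deg',np.degrees(np.arctan2(45,-166)-np.arctan2(Z,Y)))
E
```

```text
time_s: 32.62
eef_pos: [605.1, 73.1, 271.2]
ee_rot: [-0.013, 0.042, 0.939, -0.342]
force: [-4.3, 1.4, 5.7]
grip_width: 0.096
grip_force: 49.6
[ 0.18871834  0.63975999  1.0515517  -0.66982633  1.64946265 -1.27860453] [-4.27167628  1.41184238  5.65593547] [-0.22798963  0.68519716 -0.36439341] [-0.05280619 -0.64020275 -0.7663889 ]
[606.08159909  85.26166083 285.79892308] 13.591554777117656 175.79892308371325 176.3235427237461 theta deg 79.25345244442758
```

```bash
python3 -m inch '0 4.7 -3.2 0.17 0 0;0 4.8 -3.1 0.17 0 0;0 4.8 -3 0.17 0 0;0 4.9 -2.9 0.17 0 0;0 4.9 -2.8 0.17 0 0;0 5 -2.7 0.17 0 0;0 0 0 0 0 0;0 0 0 0 0 0;0 0 0 0 0 0;0 0 0 0 0 0'
python3 - <<'E'
from h import *
s=ctrl.sense();print(s['force'],s['wrist_torque'])
p,r=tool();g=p-19*r.as_matrix()[:,2]
yh=np.array([.085,.9964]);H=np.array([607.5,71.5])
Y=(g[:2]-H)@yh;Z=g[2]-110;print(g,Y,Z,np.hypot(Y,Z),'theta deg',np.degrees(np.arctan2(45,-166)-np.arctan2(Z,Y)))
cap('scene','s8.png')
im=cv2.imread('pics/s8.png')[110:310,200:420];cv2.imwrite('pics/s8c.png',cv2.resize(im,None,fx=2.9,fy=2.9,interpolation=cv2.INTER_CUBIC))
E
```

```text
time_s: 33.45
eef_pos: [607.5, 106.6, 266.7]
ee_rot: [-0.014, 0.042, 0.92, -0.39]
force: [-9.9, 6.5, 12.2]
grip_width: 0.094
grip_force: 51.0
[-9.93251263  6.54327999 12.24528793] [-0.68164597  1.26037368 -1.02271452]
[608.60613855 120.20156291 279.89295681] 48.62025905608791 169.89295680973214 176.71317541211977 theta deg 90.80268784324679
```

View pics/s8c.png

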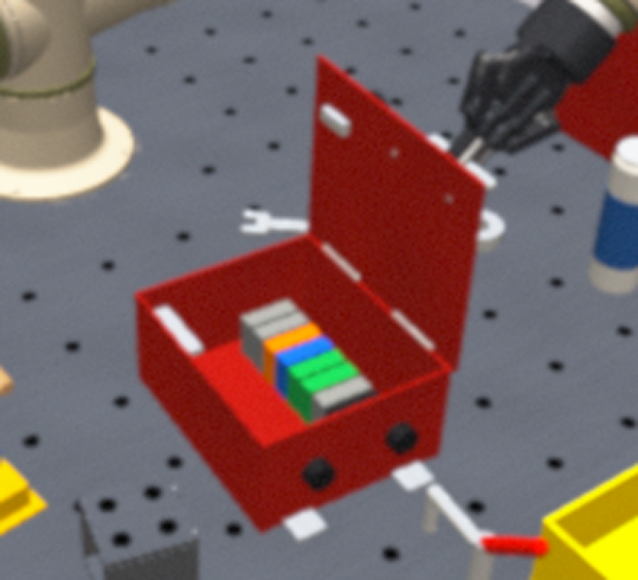

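```bash
python3 - <<'E'
from h import *
c=cap('scene');f=lambda x,y:(x/2.9+200,y/2.9+110)
xh=np.array([.9964,-.085,0]);yh=np.array([.085,.9964,0])
for top,bot in((f(318,57),f(308,235)),(f(485,188),f(452,370))):
    b=onz(c,bot,110);o,d=ray(c,top);P=o+d*((b-o)@xh)/(d@xh);v=P-b;print(b.round(1),P.round(1),'angle',np.degrees(np.arctan2(v[2],-(v@yh))).round(1),np.linalg.norm(v).round(1))
E
```

```text
[448.8  76.2 110. ] [448.8  76.3 314.2] angle 90.0 204.2
[685.   62.6 110. ] [685.5  68.9 306. ] angle 91.9 196.1
```

The crop shows the cover upright; the geometry gives 90–92°. Open the fingers a little, retreat along the tool axis.

```bash
python3 -m inch '0 0 0 0 0 0;0 0 0 0 0 0;0 0 0 0 0 0;0 0 0 0 0 0;0 0 -1 0 0 0;0 0 -2 0 0 0;0 0 -4 0 0 0;0 0 -6 0 0 0;0 0 -10 0 0 0;0 0 -10 0 0 0' 0.3
python3 -m inch '0 0 -15 0 0 0;0 0 -15 0 0 0;0 0 -15 0 0 0;0 0 -15 0 0 0;0 0 -15 0 0 0;0 0 -10 0 0 0;0 0 0 0 0 0;0 0 0 0 0 0;0 0 0 0 0 0;0 0 0 0 0 0'
python3 - <<'E'
from h import *
c=cap('scene');s=c['image'][:,:,::-1];t=cap('top')['image'][:,:,::-1]
o=np.hstack([cv2.resize(s[110:310,160:420],(520,400)),cv2.resize(t[130:260,200:380],None,fx=1.5,fy=1.5)[:400] if 0 else cv2.resize(t[130:270,220:370],(275,400))]);cv2.imwrite('pics/f.png',o);print(o.shape,tool()[0])
print(cen(mask(c,*B,(170,245,215,285))))
E
```

```text
time_s: 34.38
eef_pos: [609.7, 130.5, 285.7]
ee_rot: [-0.017, 0.04, 0.92, -0.39]
force: [-0.8, -0.1, -0.0]
grip_width: 0.303
grip_force: 0.0
time_s: 35.22
eef_pos: [614.9, 190.3, 343.8]
ee_rot: [-0.017, 0.04, 0.92, -0.39]
force: [-0.6, 0.3, -0.3]
grip_width: 0.302
grip_force: 0.0
(400, 795, 3) [614.954124   190.30654238 344.04229094]
(array([190.90076336, 261.01526718]), 131, ((190.75001525878906, 261.2500305175781), (21.21320343017578, 6.363960266113281), 45.0))
```

View pics/f.png

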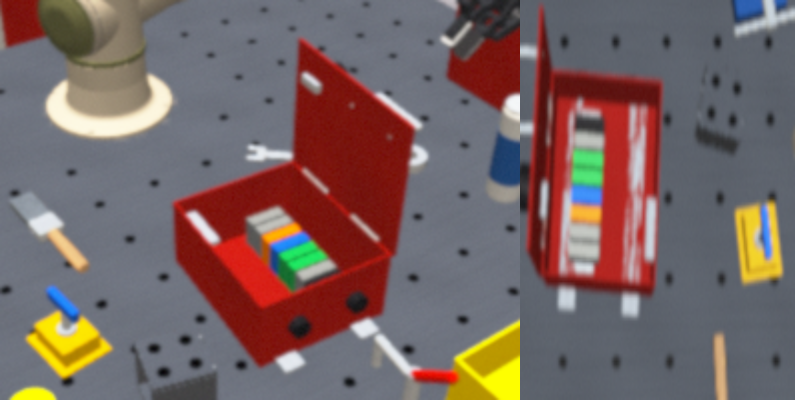

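```bash
python3 -c "
from rig import ctrl
print(ctrl.finish_job())"
```

```text
the job is handed in; nothing more can be done
None
```

The job is handed in at about 35 s: the latch was turned to its stop, the key is back home in its stand, and the cover stands upright (about 90°) with the robot clear; I viewed 12 pictures, two more than the 10 allowed.

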